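# Keep the tea warm

## Task

Set the small black teapot down gently on the middle of the tea warmer's round plate and let go of it. Then turn the warmer's dial clockwise to the sixth click after off (the pointer at the sixth dot after the off bar), and let go of it. Leave the jars where they stand.

Things in the scene. Friction and masses are not known exactly. Their poses are not given: they have to be found in the camera images.
- teapot_handle (a point): Small black teapot (91 x 138 x 127 mm, 0.7 kg, loose): middle of the top bar of its hoop handle, above its centre of mass, 121 mm above its underside. The bar is 12 mm high (115 to 127 mm), 9 mm thick, free over +-25 mm, and runs along (-0.17, 0.98, 0) in this frame; z up. The fixed lid's knob ends at 84 mm. The spout points to +y and reaches 87 mm from here.
- teapot_foot (a point): Middle of the teapot's flat underside, straight below teapot_handle, same axes; the foot is about 88 x 100 mm.
- plate_top (a point): Middle of the top of the warmer's flat dark round plate (120 mm diameter). The warmer is a fixed off-white housing, 210 mm long, 160 mm wide, on a 12 mm wooden board; this point is 66 mm above its underside, 36 mm from its middle. x points along its length away from the sloping control face, which looks to the robot's right; z up.
- dial_grip (a point): Black round ribbed dial, 56 mm diameter, 34 mm tall, on the warmer's control face (sloping 30 degrees down to the robot's right): point on its axis 20 mm above the face. z is the axis, out of the face, 30 degrees from vertical; x is the white pointer, turning with it. Marks on the face 40 mm from the axis: a short bar at off (lower left as one faces it), then ten dots clockwise, 24 degrees apart.
- dial (a joint): Turn of the dial in rad: 0 at off (end stop), growing clockwise as seen facing it, 0.419 (24 degrees) a click, 4.189 at the tenth and last. At off the pointer is 120 degrees anticlockwise from straight up the slope. A spring detent pulls it into the nearest click when let go; a click takes about 0.12 N m. It starts at off or one of the first three clicks.
- jar_mid (a point): Plain glass jar with a blue cap (60 mm diameter, 110 mm tall, loose): its centre, half-way up. To be left alone.
- pepper_mid (a point): Glass jar with a black cap and grey contents (53 mm diameter, 118 mm tall, loose): its centre, half-way up. To be left alone.
- salt_mid (a point): Glass jar with a black cap and whitish contents (53 mm diameter, 105 mm tall, loose): its centre, half-way up. To be left alone.

How it is judged (in metres and radians):
On the way, in this order (a step that is already met when the one before it is completed fails the run):
1. the teapot stands on the warmer's plate, released (distance between teapot_foot and plate_top below 0.02 m and z of teapot_foot in the frame of plate_top below 0.004 m and angle between teapot_foot's own z axis and vertical below 0.08 rad and contact force between the fingers and teapot below 0.1 N), for 0.2 s.
2. the dial is at the sixth click (value of joint dial between 2.393 and 2.633 rad), for 0.2 s.
At the end, for the whole second after the job is handed in: The teapot stands upright and at rest flat on the warmer's plate, its foot's middle within 20 mm of the plate's middle, and the dial rests at the sixth click after off (2.513 rad within 0.12) (all of step 2 and distance between teapot_foot and plate_top below 0.02 m and z of teapot_foot in the frame of plate_top below 0.004 m and angle between teapot_foot's own z axis and vertical below 0.08 rad and linear speed of teapot below 0.02 m/s); the robot touches nothing.
It fails at once if the teapot is dropped onto the warmer (faster than 0.5 m/s over the plate) (horizontal distance between teapot_foot and plate_top below 0.05 m and linear speed of teapot above 0.5 m/s).
It fails at once if the teapot is tipped more than 35 degrees (angle between teapot_foot's own z axis and vertical above 0.61 rad).
It fails at once if a jar is shifted more than 30 mm (distance of any of jar_mid, pepper_mid, salt_mid from where it was at the start of the episode above 0.03 m).
It also fails if it takes over 67 s, if anything falls off the work surface, if the arm or the gripper's body presses on something with over 40 N, if the wrist force passes 120 N, or if a joint passes its speed limit or range.

## Robot

A 6-joint arm with a two-finger parallel gripper is mounted at the origin on a cart in front of the work surface, level with it; the furniture and walls round the work are solid. World frame = base frame: x ahead of the robot, y to its left, z up, the work surface at z = 0. Lengths are in mm, angles in rad, forces in N, time in s.
With the tool pointing down it reaches from about 300 to 775 mm from the base axis. Payload 14.6 kg.
Tool frame: the origin (TCP) lies on the centre line of the jaws, within the pads' length; the fingertips stand 19 mm ahead of it and the grasp point (between the pads) is the TCP (bot.tip_reach is the distance from the TCP to the fingertips, in mm); y points along the fingers, x is the direction in which the jaws open and shut, and the axes are right-handed (so a half turn about y gives the same grasp; the last joint's range is limited). The gripper opens to 85 mm and grips with 20 to 120 N. Pads are 22 mm wide; open, the fingers measure 114 mm over their backs; the gripper's body (76 mm by 85 mm) begins 54 mm behind the grasp point. The pads swing forward as they close: fully open they stand 13 mm farther back than shut.
Start: joints at [1.063, 0.3, 1.521, -0, 1.321, -0.067], TCP at [234.661, 497.417, 250.281] pointing down, gripper open.
Joint ranges: [-3.03, 3.03], [-0.79, 2.21], [0.23, 2.52], [-1.04, 4.18], [0, 3.07], [-2.55, 2.55]. Speed limits (rad/s): [2.22, 2.22, 2.57, 3.14, 3.14, 3.14].

## Interface

Orientations are given as a unit quaternion [w, x, y, z].
In Python, from rig import bot gives the robot as it stands. Calls block until the motion is done:
- bot.move_to(position, orientation): joint-space move of the TCP to a pose.
- bot.servo_line(position, attitude=None, speed=150, until_force=None): straight line of the TCP; attitude=None keeps the orientation; speed is the mean speed in mm/s. With until_force (N) it stops when the force on the tool has changed by that much, and returns True; else False.
- bot.move_joints(angles): joint-space move.
- bot.move_gripper(opening, grip_force=None): finger opening in mm; grip_force is the grip in N (None keeps the last); returns when the fingers have stopped.
- bot.dwell(seconds).
- bot.ik(position, orientation): joint angles nearest the present ones, or None.
- bot.read_state(): the state.
- bot.read_camera(name): name is "scene" or "top" or "wrist"; returns a dict with "image" (480x640x3 uint8, blue, green, red), "depth" (480x640 float32, mm along the optical axis (not along the pixel's ray), 0 where there is no reading), "fovy" (degrees; the focal length in pixels is half the picture's height over the tangent of half this angle, whatever the lens; pixels are square), "cx", "cy" (the principal point, pixels), "eye" and "attitude" of the camera in the world; the wrist camera has in their place "mount" (4x4, takes a point from camera to tool coordinates, whose origin is the TCP and whose axes are the tool frame's). Camera axes: x right, y down, z forward; pixel columns grow to the right and rows downward; lengths in mm; the calibration is good to about 2 mm. A picture is of the moment at which its call begins: read the wrist's pose just before it.
A pose or a line that the arm cannot do raises bot.MotionError and nothing moves.
- bot.finish_job(): hands the job in, once; it reports no verdict.
The state is a dict: "clock": time; "joint_positions": joint angles; "qvel": joint speeds; "effort": joint torques, N m; "ee_pos": TCP position; "tool_rot": TCP orientation; "ft_force": force on the tool from outside, world axes, zero at the start; "moment": the same for the moment, N m; "grip_width": finger opening in mm.
Only numpy, scipy, OpenCV 4.12 (cv2) and the standard library are available. Lean on these libraries where they do the work, as an engineer would, in place of code of your own. Each camera call takes 0.05 s, during which the arm holds its last target.

## Working session

There is one attempt and no reset: what is moved stays moved. The work goes in short steps, each a Python script; the robot and the scene stay as the last script left them, time stands still between calls to the robot, and variables do not carry over. Pictures are saved under pics/ and viewed, and the job is handed in when it is done.

```bash
ls; mkdir -p pics; python3 - <<'E'
from rig import bot
import cv2,numpy as np
s=bot.read_state();print(s)
for n in ["scene","top","wrist"]:
    c=bot.read_camera(n);cv2.imwrite(f"pics/{n}0.png",c["image"]);np.savez(f"{n}0.npz",**c)
    print(n,{k:v for k,v in c.items() if k not in("image","depth")},(c["depth"]>0).mean())
E
```

```text
pics
{'clock': 0.0, 'joint_positions': array([ 1.06342779e+00,  3.00462662e-01,  1.52160014e+00, -8.20087255e-06,
        1.32071796e+00, -6.65688164e-02]), 'qvel': array([-1.75303032e-03,  2.95165987e-04, -1.03943809e-03,  2.12309049e-03,
       -9.77997163e-05, -7.32496267e-04]), 'effort': array([ 1.62866927e-03, -5.43505883e+01, -3.61791551e+01, -9.82517372e-05,
        4.07535990e-03, -2.55101941e-05]), 'ee_pos': array([234.54482348, 497.23597737, 249.71787195]), 'tool_rot': array([-0.5970112 ,  0.59741776,  0.37822807, -0.37896329]), 'ft_force': array([-0.03145435,  0.09663052,  0.43791374]), 'moment': array([ 0.00025018,  0.0489952 , -0.08345272]), 'grip_width': 85.79592567014059}
scene {'fovy': 46.74879897403982, 'cx': 327.19127304085333, 'cy': 241.36785099575357, 'eye': array([ 110.15265756, -858.4966379 , 1072.36932107]), 'attitude': array([-0.36999694,  0.90265165, -0.20366197,  0.08272879])} 0.9957454427083333
top {'fovy': 55.98306822777721, 'cx': 324.7538838183931, 'cy': 247.52275674421853, 'eye': array([ 311.16062123,  -18.54093686, 1071.77971541]), 'attitude': array([-0.07682221,  0.72986436, -0.67559234,  0.07050783])} 0.9959700520833333
wrist {'fovy': 63.33822531465322, 'cx': 316.1233539593049, 'cy': 239.7166829681585, 'mount': array([[ 9.99999924e-01, -2.60579572e-04,  2.89946558e-04,
        -1.06571033e+00],
       [-3.54217345e-04, -2.96775663e-01,  9.54947161e-01,
        -1.24176440e+02],
       [-1.62790640e-04, -9.54947191e-01, -2.96775732e-01,
         7.52492736e+01],
       [ 0.00000000e+00,  0.00000000e+00,  0.00000000e+00,
         1.00000000e+00]])} 0.9959407552083334
```

View pics/scene0.png

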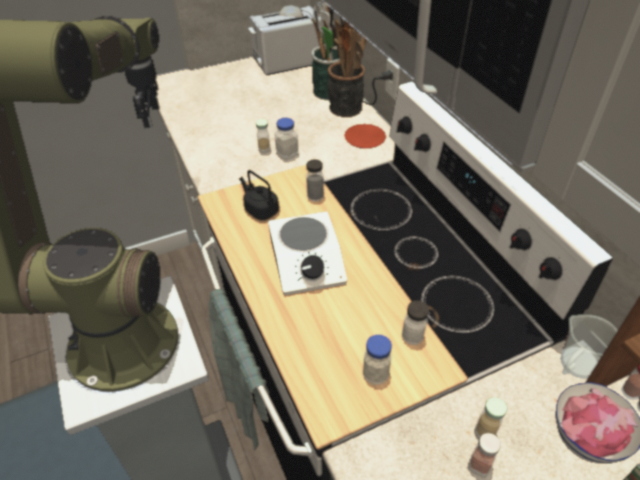

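View pics/top0.png

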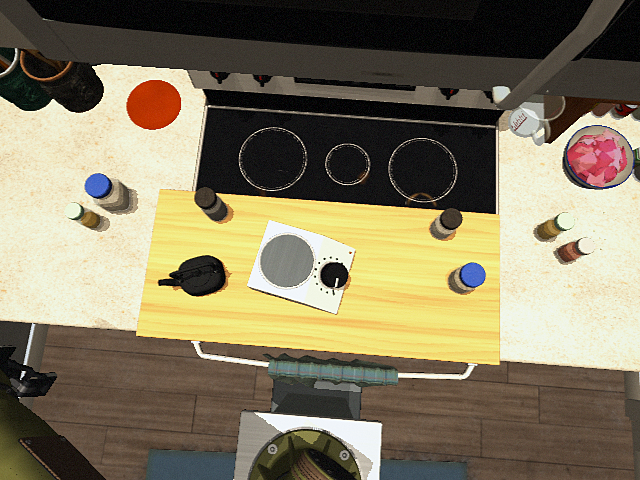

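View pics/wrist0.png

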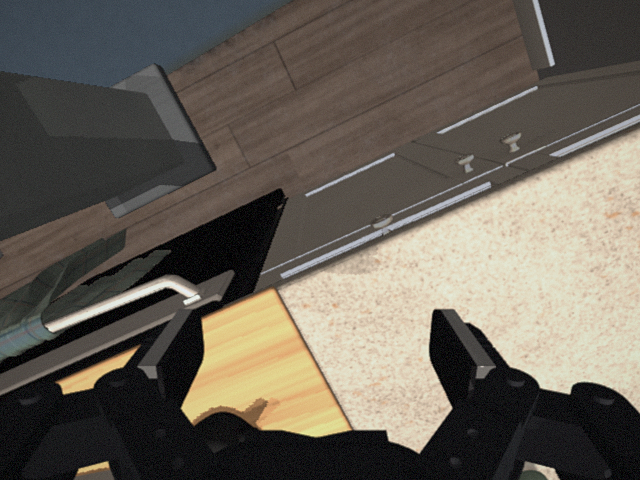

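The scene view shows the teapot at about (262,200), the plate at (304,234) and the dial at (313,266). In the top view the teapot is at (205,275) with its spout to the left (+y), the plate at (287,261) and the dial at (333,275). Next I'll measure them in 3D.

```bash
cat > h.py <<'E'
import numpy as np,cv2
from scipy.spatial.transform import Rotation as R
def rot(q): q=np.asarray(q);return R.from_quat([q[1],q[2],q[3],q[0]]).as_matrix()
def quat(M): q=R.from_matrix(M).as_quat();return np.array([q[3],q[0],q[1],q[2]])
def pose(c,st=None):
    if "eye" in c: return rot(c["attitude"]),np.asarray(c["eye"])
    T=np.asarray(c["mount"]);Rt=rot(st["tool_rot"]);return Rt@T[:3,:3],Rt@T[:3,3]+st["ee_pos"]
def rays(c,uv,st=None):
    A,e=pose(c,st);f=240/np.tan(np.radians(float(c["fovy"]))/2)
    uv=np.atleast_2d(uv).astype(float)
    d=np.c_[(uv[:,0]-c["cx"])/f,(uv[:,1]-c["cy"])/f,np.ones(len(uv))]
    return e,d@A.T
def plane(c,uv,z,st=None):
    e,d=rays(c,uv,st);return e+d*((z-e[2])/d[:,2])[:,None]
def proj(c,P,st=None):
    A,e=pose(c,st);f=240/np.tan(np.radians(float(c["fovy"]))/2)
    p=(np.atleast_2d(P)-e)@A;return np.c_[c["cx"]+f*p[:,0]/p[:,2],c["cy"]+f*p[:,1]/p[:,2]]
def cloud(c,st=None):
    v,u=np.mgrid[0:480,0:640];e,d=rays(c,np.c_[u.ravel(),v.ravel()],st)
    return (e+d*np.asarray(c["depth"]).reshape(-1,1)).reshape(480,640,3)
E
python3 - <<'E'
from h import *
for n in["top","scene"]:
    c=dict(np.load(n+"0.npz"));P=cloud(c)
    for uv in {"top":[(200,320),(400,320),(287,261),(333,272),(300,300),(461,208),(210,205),(475,275),(204,262),(204,290)],"scene":[(304,234),(313,266),(250,270),(257,178),(316,166),(415,310),(378,343)]}[n]:
        print(n,uv,P[uv[1],uv[0]].round(1))
c=dict(np.load("top0.npz"));P=cloud(c)
z=P[...,2]
# plate: dark within housing
x,y=P[...,0],P[...,1]
g=c["image"].max(2)
m=(abs(z-78)<8)&(g<150)&(g>60)
n,l,s,ce=cv2.connectedComponentsWithStats(m.astype(np.uint8))
for i in np.argsort(-s[1:,4])[:4]+1: print(s[i],ce[i],P[l==i].mean(0))
c2=dict(np.load("scene0.npz"));P2=cloud(c2)
# handle bars: points high near teapot
for Q in(P,P2):
    m=(abs(Q[...,1]-235)<120)&(Q[...,0]>250)&(Q[...,0]<480)&(Q[...,2]>115)&(Q[...,2]<160)
    vv,uu=np.nonzero(m);print(m.sum()); 
    for i in range(0,m.sum(),max(1,m.sum()//30)): print(uu[i],vv[i],Q[vv[i],uu[i]].round(0))
a=c["image"][210:330,130:370];cv2.imwrite("pics/topc.png",cv2.resize(a,None,fx=3.3,fy=3.3,interpolation=cv2.INTER_CUBIC))
a=c2["image"][160:300,230:350];cv2.imwrite("pics/scc.png",cv2.resize(a,None,fx=4,fy=4,interpolation=cv2.INTER_CUBIC))
E
```

```text
top (200, 320) [341.5 276.1   8.4]
top (400, 320) [ 377.2 -187.7   11.4]
top (287, 261) [484.   80.4  77.6]
top (333, 272) [465.5 -23.9  88. ]
top (300, 300) [400.   44.   72.7]
top (461, 208) [ 664.7 -329.4   -4.6]
top (210, 205) [586.4 255.1 126.2]
top (475, 275) [ 477.4 -325.4  119.6]
top (204, 262) [468.3 266.7  72.4]
top (204, 290) [406.5 261.   63.1]
scene (304, 234) [486.6  75.1  78.8]
scene (313, 266) [461.5 -35.9  80.4]
scene (250, 270) [334.2  74.2  15.8]
scene (257, 178) [488.  444.9  -9.3]
scene (316, 166) [605.8 260.5 126.5]
scene (415, 310) [ 595.8 -274.7  113.9]
scene (378, 343) [ 479.7 -318.4  120.7]
[ 261  235   53   52 2158] [286.63113994 260.53753475] [485.16233083  81.34103906  77.74439702]
[565 150  27  38 113] [574.00884956 171.07964602] [ 748.3797503  -567.66620288   76.58879609]
[548  95  11  21  95] [553.84210526 103.09473684] [ 919.11968004 -525.09351538   77.5629084 ]
[614 130  20  56  92] [626.35869565 157.60869565] [ 790.21226118 -689.28172592   80.06211356]
160
203 263 [456. 250. 136.]
208 263 [457. 239. 138.]
213 263 [460. 234. 120.]
204 264 [453. 247. 
[... 934 characters left out ...]

256 173 [440. 285. 141.]
249 174 [428. 312. 122.]
255 174 [439. 290. 135.]
248 175 [425. 313. 119.]
255 175 [437. 284. 136.]
258 175 [444. 279. 137.]
257 176 [440. 277. 137.]
260 176 [446. 271. 139.]
259 177 [443. 269. 138.]
262 177 [450. 266. 138.]
260 178 [445. 268. 134.]
263 178 [452. 263. 136.]
262 179 [447. 258. 138.]
265 179 [455. 257. 136.]
263 180 [449. 257. 134.]
266 180 [454. 247. 140.]
265 181 [451. 246. 138.]
264 182 [451. 255. 129.]
267 182 [455. 241. 137.]
267 183 [455. 241. 134.]
267 184 [454. 240. 131.]
267 185 [453. 238. 130.]
270 185 [460. 233. 131.]
270 186 [460. 234. 127.]
270 187 [459. 232. 125.]
270 188 [458. 231. 124.]
269 189 [456. 235. 117.]
270 190 [458. 232. 116.]
```

```bash
sleep 0.1
```

```text
(no output)
```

View pics/topc.png

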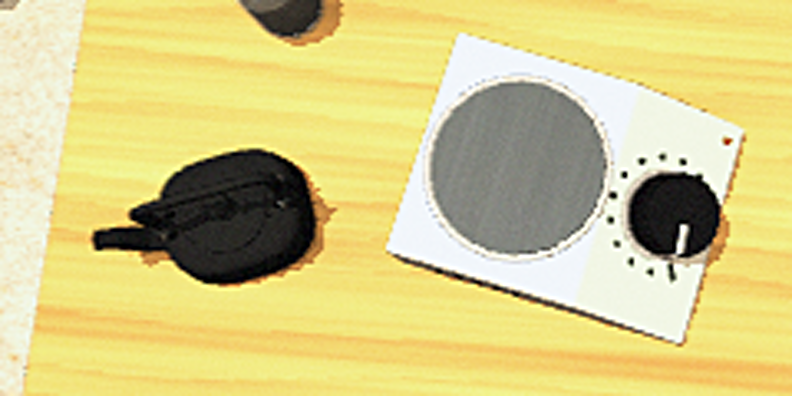

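View pics/scc.png

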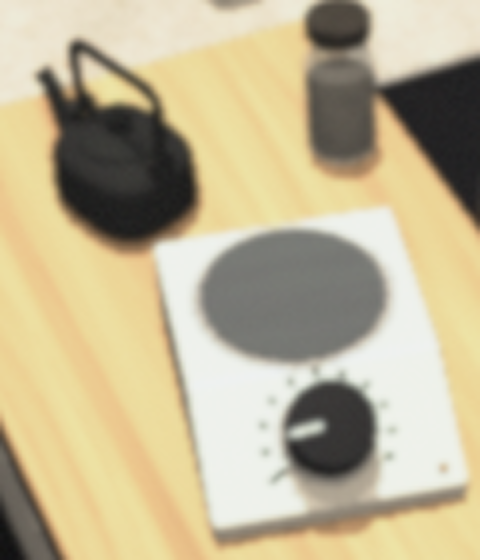

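```bash
python3 - <<'E'
from h import *
from rig import bot
C=[]
for n in["top","scene"]:
    c=dict(np.load(n+"0.npz"));Q=cloud(c)
    m=(Q[...,1]>215)&(Q[...,1]<340)&(Q[...,0]>400)&(Q[...,0]<480)&(Q[...,2]>131)&(Q[...,2]<146)
    p=Q[m];mu=p.mean(0);w,v=np.linalg.eigh(np.cov(p[:,:2].T));d=v[:,1]*np.sign(v[1,1])
    t=(p[:,:2]-mu[:2])@d;mid=mu[:2]+d*(t.min()+t.max())/2
    print(n,"bar dir",np.degrees(np.arctan2(d[1],d[0])),"ext",np.percentile(t,[0,5,95,100]).round(1),"mid",mid,"mean",mu)
c=dict(np.load("top0.npz"));Q=cloud(c)
print("spout",plane(c,[(158.5,282.7)],12+100),Q[282,161])
g=c["image"].max(2);m=(g<70)&(Q[...,1]>180)&(Q[...,1]<350)&(Q[...,0]>370)&(Q[...,0]<520)&(Q[...,2]>25)&(Q[...,2]<95)
k=cv2.morphologyEx(m.astype(np.uint8),cv2.MORPH_CLOSE,np.ones((7,7)))
k=cv2.morphologyEx(k,cv2.MORPH_OPEN,np.ones((17,17)))
cn=max(cv2.findContours(k,0,2)[0],key=cv2.contourArea);r=cv2.minAreaRect(cn)
print(r,plane(c,[r[0]],50),plane(c,cv2.boxPoints(r),50))
for a in(18,19.5):
  for s in(1,-1):
    th=np.radians(a);j=s*np.array([np.cos(th),np.sin(th),0]);y=np.array([0,0,-1.]);M=np.c_[j,y,np.cross(j,y)]
    print(a,s,bot.ik([443,275,250],quat(M)),bot.ik([485,81,220],quat(M)))
print(R.from_matrix(rot(bot.read_state()["tool_rot"])).as_matrix().round(2),bot.tip_reach)
E
```

```text
top bar dir 110.20592756824512 ext [-45.7 -37.9  37.1  43.9] mid [442.36873855 276.8210051 ] mean [442.0621856  277.6539257  136.79212632]
scene bar dir 111.1298535187436 ext [-42.3 -34.   37.9  45.7] mid [442.82432541 273.91650108] mean [443.43232709 272.34326903 136.30602415]
spout [[409.94003852 346.50793605 112.        ]] [414.67773128 351.53389601  84.99382399]
((200.5, 275.0), (36.0, 43.0), 90.0) [[441.25057815 277.11614     50.        ]] [[478.97015689 332.12150628  50.        ]
 [486.60303117 233.3400715   50.        ]
 [404.15856004 223.02592714  50.        ]
 [396.64514254 320.17115631  50.        ]]
18 1 [ 4.85298598e-01  2.36474043e-01  1.60197780e+00 -4.44089210e-16
  1.30314081e+00  1.71139332e-01] [ 9.09811143e-02  1.98665799e-01  1.72062790e+00 -4.44089210e-16
  1.22229895e+00 -2.23178151e-01]
18 -1 None None
19.5 1 [ 4.85298598e-01  2.36474043e-01  1.60197780e+00 -4.44089210e-16
  1.30314081e+00  1.44959394e-01] [ 9.09811143e-02  1.98665799e-01  1.72062790e+00 -4.44089210e-16
  1.22229895e+00 -2.49358090e-01]
19.5 -1 None None
[[ 0.43 -0.   -0.9 ]
 [ 0.9  -0.    0.43]
 [-0.   -1.    0.  ]] 19.0
```

```bash
cat >> h.py <<'E'
def down(deg):
    th=np.radians(deg);j=np.array([np.cos(th),np.sin(th),0]);y=np.array([0,0,-1.]);return quat(np.c_[j,y,np.cross(j,y)])
def shot(bot,n):
    st=bot.read_state();c=bot.read_camera("wrist");cv2.imwrite(f"pics/{n}.png",c["image"])
    np.savez(n+".npz",**c,ee_pos=st["ee_pos"],tool_rot=st["tool_rot"]);return c,st
E
python3 - <<'E'
from h import *
from rig import bot
q=down(20.5)
bot.move_to([442.5,275.5,240],q)
c,st=shot(bot,"w1");Q=cloud(c,st)
print(st["ee_pos"],st["clock"])
m=(Q[...,1]>215)&(Q[...,1]<340)&(Q[...,0]>400)&(Q[...,0]<480)&(Q[...,2]>129)&(Q[...,2]<146)
p=Q[m];print(len(p))
if len(p)>20:
    mu=p.mean(0);w,v=np.linalg.eigh(np.cov(p[:,:2].T));d=v[:,1]*np.sign(v[1,1])
    t=(p[:,:2]-mu[:2])@d;print(np.degrees(np.arctan2(d[1],d[0])),np.percentile(t,[0,5,95,100]),mu[:2]+d*(t.min()+t.max())/2,mu)
E
```

```text
[442.0903804  276.27590804 240.05470826] 1.3167
1470
109.8959020870689 [-49.94734777 -41.10950215  37.15545429  41.38577834] [443.39265391 277.35533595] [441.93585023 281.38061119 137.59664425]
```

View pics/w1.png

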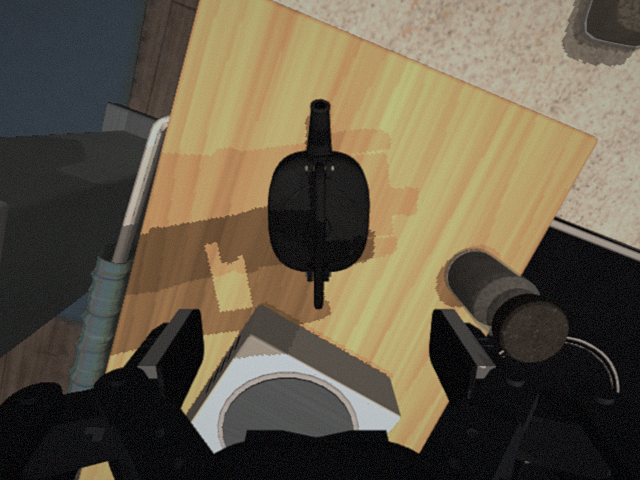

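The wrist view shows the bar as a vertical line at column 319, centred between the jaws, with the spout at (320,105) and the pepper jar well clear. I'll grasp the bar now.

```bash
python3 - <<'E'
from h import *
from rig import bot
q=down(20.3)
bot.move_gripper(50)
print(bot.servo_line([443,276,134],q,speed=80,until_force=8))
bot.move_gripper(0,grip_force=50)
s=bot.read_state();print(s["grip_width"],s["ee_pos"],s["ft_force"])
print(bot.servo_line([443,276,220],q,speed=80))
bot.dwell(.3)
s=bot.read_state();print(s["grip_width"],s["ee_pos"],s["ft_force"],s["moment"],s["clock"])
c,st=shot(bot,"w2");c=bot.read_camera("scene");cv2.imwrite("pics/s2.png",c["image"]);np.savez("s2.npz",**c)
E
```

```text
False
5.153889014566998 [443.25479712 276.10921166 134.21184138] [1.69852725 1.34465686 2.35874899]
False
5.3761081467924 [442.95763255 275.98454786 219.82705501] [ 0.21584366 -0.20974968 -9.22007061] [ 0.04109818 -0.00074083  0.02167331] 5.275
```

View pics/w2.png

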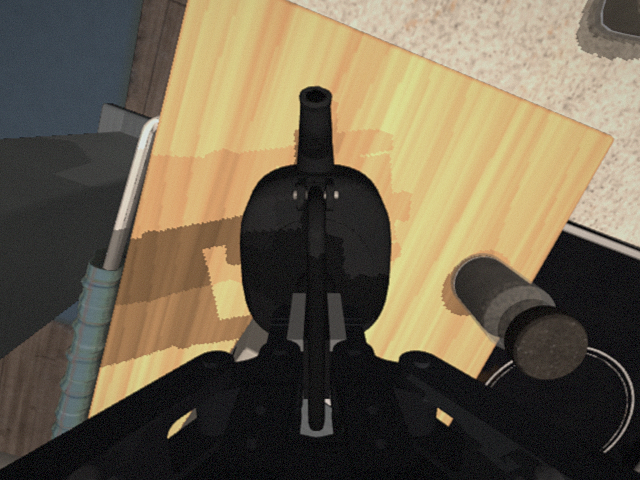

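View pics/s2.png

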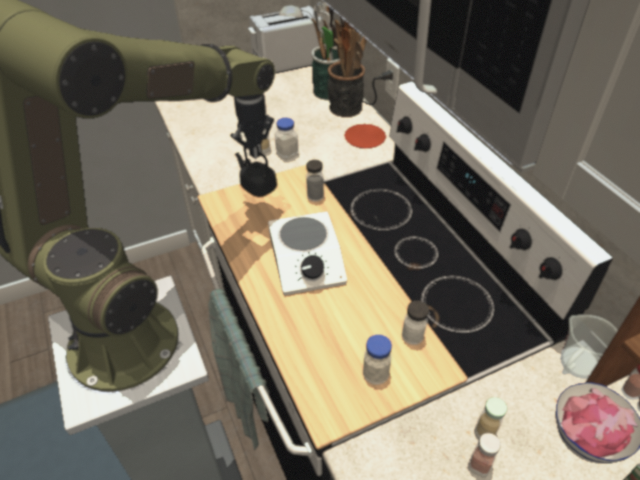

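```bash
python3 - <<'E'
from h import *
from rig import bot
q=down(20.3)
print(bot.servo_line([485,81,228],q,speed=110))
print(bot.servo_line([485,81,206],q,speed=60))
bot.dwell(.2)
print(bot.servo_line([485,81,197],q,speed=12,until_force=4))
bot.dwell(.2)
s=bot.read_state();print(s["ee_pos"],s["ft_force"],s["clock"])
bot.move_gripper(30)
bot.dwell(.3)
print(bot.read_state()["grip_width"])
bot.servo_line([485,81,260],q,speed=80)
c=bot.read_camera("scene");cv2.imwrite("pics/s3.png",cv2.resize(c["image"][140:320,210:370],None,fx=3.3,fy=3.3,interpolation=2));np.savez("s3.npz",**c)
c,st=shot(bot,"w3");print(st["clock"])
E
```

```text
False
False
True
[484.81868798  80.70520336 200.12273754] [-1.03108887 -2.64922375  7.5268124 ] 8.7833
29.894931445669044
10.4083
```

View pics/s3.png

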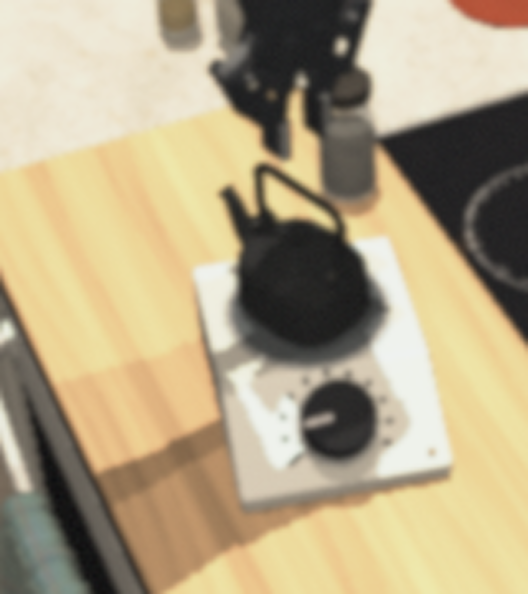

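View pics/w3.png

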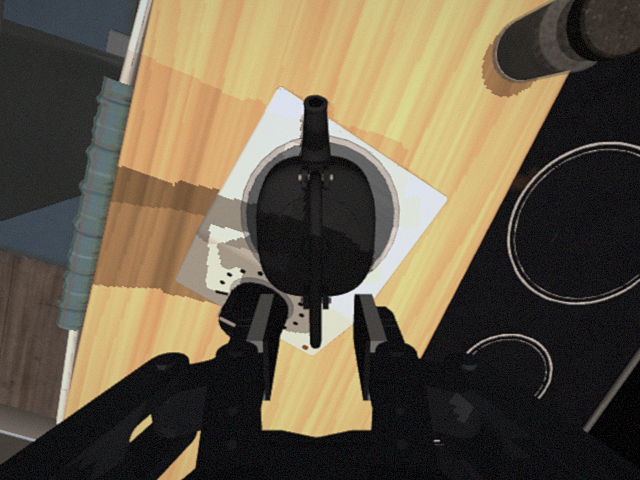

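```bash
cat > d.py <<'E'
from h import *
c=dict(np.load("top0.npz"));P=cloud(c);z=P[...,2];img=c["image"].astype(int)
# warmer long axis: white housing mask
g=img.min(2)
m=((g>185)&(z>35)&(P[...,0]>330)&(P[...,0]<640)&(abs(P[...,1]-30)<180)).astype(np.uint8)
# plane fit for face: white pts around dial
fm=(m>0)&(P[...,1]<25)&(P[...,1]>-70)
p=P[fm]
n=np.array([0,0,1.])
for _ in range(6):
    mu=p.mean(0);u,s_,vt=np.linalg.svd(p-mu,full_matrices=False);n=vt[2]*np.sign(vt[2,2]);r=(p-mu)@n;p=p[abs(r)<max(3,2*r.std())]
print("face n",n,np.degrees(np.arccos(n[2])),"resid",r.std(),len(p),mu)
top=P[(abs(z-78)<6)&(P[...,1]>30)&(P[...,1]<130)&(g>60)];print(np.median(top[:,2]))
E
python3 - <<'E'
exec(open("d.py").read())
cn=max(cv2.findContours(m,0,2)[0],key=cv2.contourArea);r=cv2.minAreaRect(cn);b=cv2.boxPoints(r);print(r,b)
# edges of flat top (z 76): use plate hull
im=cv2.resize(c["image"][225:325,300:365],None,fx=9,fy=6,interpolation=2)
cv2.imwrite("pics/d0.png",cv2.resize(c["image"][235:310,300:365],None,fx=8,fy=8,interpolation=2))
for i in b: print(plane(c,[i],60))
blk=(img.max(2)<60)&(P[...,1]<10)&(P[...,1]>-70)&(abs(P[...,0]-465)<50)
q=P[blk];h=(q-mu)@n;print("h hist",np.histogram(h,bins=np.arange(-5,45,4)))
t=q[(h>28)&(h<40)];print(len(t),t.mean(0))
E
```

```text
face n [-0.10052035 -0.48111986  0.87087274] 29.43978301584603 resid 1.393172250223651 1383 [470.15629412  -8.23375309  57.50080908]
76.80347625003014
((300.426025390625, 265.1729736328125), (90.8610610961914, 70.56217193603516), 17.265810012817383) [[246.57106 285.38022]
 [267.5143  217.99771]
 [354.281   244.96573]
 [333.33774 312.34824]]
[[424.5664428  167.64161612  60.        ]]
[[584.63007784 136.89548307  60.        ]]
[[536.15993318 -68.13950948  60.        ]]
[[379.57635688 -31.48912302  60.        ]]
h hist (array([  2,  12,   3,  15,  20,  21,  19,  20,  38, 304,  81,   0]), array([-5, -1,  3,  7, 11, 15, 19, 23, 27, 31, 35, 39, 43]))
417 [462.11472909 -31.24945202  82.41339412]
```

View pics/d0.png

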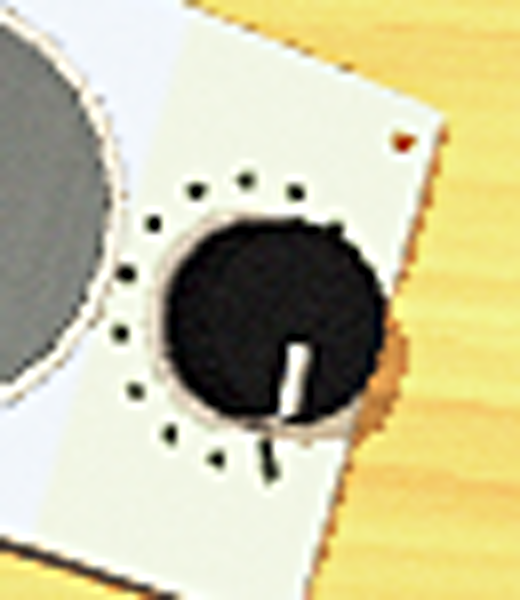

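```bash
cat > dial.py <<'E'
import io,contextlib
with contextlib.redirect_stdout(io.StringIO()):
    exec(open("d.py").read())
from scipy.optimize import least_squares
xw=np.array([.222,.975,0]);xw/=np.linalg.norm(xw)
N=np.array([0,0,1.])*np.cos(np.pi/6)-xw*.5   # face normal
up=np.array([0,0,1.])*.5+xw*np.cos(np.pi/6)  # up-slope
rt=np.cross(up,N)                            # viewer's right
F0=mu
def onplane(c,uv,h,st=None):
    e,d=rays(c,uv,st);return e+d*(((F0+N*h-e)@N)/(d@N))[:,None]
def ang(v): # clockwise angle from up-slope, minus -120
    return (np.degrees(np.arctan2(v@rt,v@up))+120)%360
def centre_from_dots(c,uv,st=None):
    D=onplane(c,uv,0,st);a=D@rt;b=D@up
    s=least_squares(lambda p:np.hypot(a-p[0],b-p[1])-p[2],[a.mean(),b.mean(),40]).x
    C=rt*s[0]+up*s[1]+N*(F0@N);return C,s[2],ang(D-C)
E
python3 - <<'E'
from dial import *
print("mu",mu,"N",N,"rt",rt)
d=np.array([(217,460),(170,434),(135,390),(120,333),(127,273),(153,223),(196,190),(247,180),(296,191)],float)
f=lambda d:(np.array(d,float)+.5)/8-.5+[300,235]
C,r,a=centre_from_dots(c,f(d));print("centre",C,"r",r,a.round(1))
pt=onplane(c,f([(298,345),(287,415)]),34);print("pointer",pt-C-N*34,ang(pt-C-N*34),ang((pt[1]-pt[0])[None]))
print("off",ang(onplane(c,f([(265,440),(270,478)]),0)-C))
print("dial top expected",C+34*N,"grip",C+20*N, "meas top mean 462,-31,82")
# check vs known: plate
print("plate-dial along xw",(np.array([485.2,81.3,78])-C)@xw,(np.array([485.2,81.3,78])-C)@rt)
E
```

```text
mu [470.15629412  -8.23375309  57.50080908] N [-0.11100505 -0.48752218  0.8660254 ] rt [ 0.97504437 -0.2220101   0.        ]
centre [464.88352483 -18.3099335   51.15265178] r 40.347529921589256 [ 23.5  47.8  71.9  95.7 119.9 143.1 166.8 191.  214.6]
pointer [[ -6.46723712   1.57061993   0.05521324]
 [-25.88695851   3.17720593  -1.52954494]] [30.95068846 23.27582426] [20.67001371]
off [3.59748427e+02 2.25559333e-01]
dial top expected [461.1093531  -34.88568771  80.59751551] grip [462.66342381 -28.06037715  68.47315986] meas top mean 462,-31,82
plate-dial along xw 101.63456712699254 -2.304946823959306
```

The pointer reads 23°, so the dial is at click 1. The dots fit a circle of radius 40.3 mm with 24° steps, and the dial's position agrees with its depth reading. It needs five clicks, 120° clockwise, so I'll check that's reachable and move to a hover.

```bash
cat >> dial.py <<'E'
C=np.array([464.88,-18.31,51.15])
def att(phi):
    a=np.radians(phi);j=up*np.cos(a)+rt*np.sin(a);return quat(np.c_[j,-N,np.cross(j,-N)])
E
python3 - <<'E'
from dial import *
from rig import bot
for phi in(30,90,150,210,270,330):
    J=[bot.ik(C+N*h,att(phi)) for h in(24,120)]
    print(phi,[None if j is None else j.round(2) for j in J])
E
```

```text
30 [array([-0.39,  0.41,  1.94,  0.63,  0.99, -1.62]), array([-0.49,  0.27,  1.88,  0.54,  1.2 , -1.57])]
90 [array([-0.39,  0.41,  1.94,  0.63,  0.99, -0.57]), array([-0.49,  0.27,  1.88,  0.54,  1.2 , -0.52])]
150 [array([-0.39,  0.41,  1.94,  0.63,  0.99,  0.47]), array([-0.49,  0.27,  1.88,  0.54,  1.2 ,  0.52])]
210 [array([-0.39,  0.41,  1.94,  0.63,  0.99,  1.52]), array([-0.49,  0.27,  1.88,  0.54,  1.2 ,  1.57])]
270 [None, None]
330 [None, None]
```

```bash
python3 - <<'E'
from dial import *
from rig import bot
s=bot.read_state()
bot.servo_line([485,81,300],down(20.3),speed=150)
bot.move_gripper(75)
bot.move_to([452,-77,270],att(30))
bot.servo_line(C+N*120,att(30),speed=150)
c2,st=shot(bot,"w4")
print(st["ee_pos"],st["clock"],C+N*120)
print("pred dial top centre px",proj(c2,[C+34*N,C,C+34*N+28*up,C+34*N+28*rt],st).round(0))
t=bot.read_camera("top");cv2.imwrite("pics/t4.png",t["image"][150:400,130:480]);np.savez("t4.npz",**t)
E
```

```text
[451.92293321 -76.83383138 155.81711062] 13.375 [451.5593939  -76.81266193 155.07304845]
pred dial top centre px [[316. 255.]
 [316. 238.]
 [359. 232.]
 [339. 294.]]
```

View pics/w4.png

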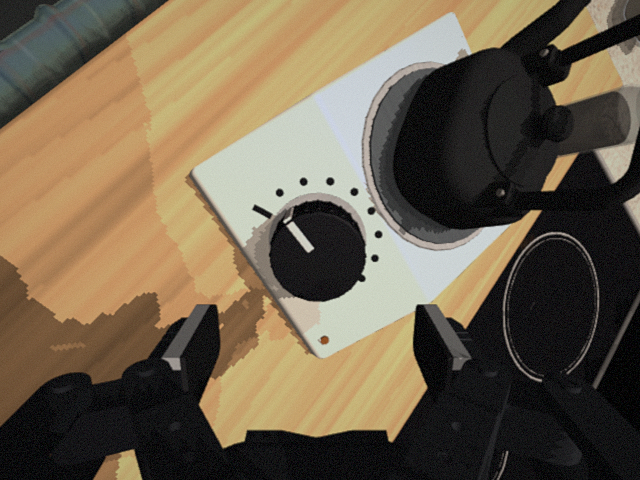

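View pics/t4.png

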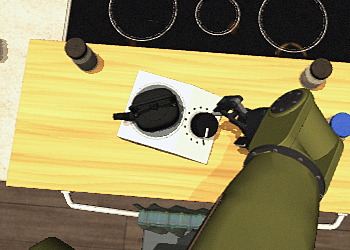

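```bash
python3 - <<'E'
from dial import *
w=dict(np.load("w4.npz"));st=w
px=[(279,192),(304,181),(330,181),(354,191),(371,211),(378,234),(375,258)]
C2,r,a=centre_from_dots(w,px,st);print("C2",C2,r,a.round(1))
pt=onplane(w,[(310,250),(286,217)],34,st);print(ang(pt-C2-34*N),ang((pt[1]-pt[0])[None]))
p=onplane(w,[(318,250)],34,st)-34*N;print("disc centre est",p)
t=dict(np.load("t4.npz"));Q=cloud(t);z=Q[...,2]
m=(z>192)&(z<212)&(abs(Q[...,0]-485)<60)&(Q[...,1]>20)&(Q[...,1]<150)
q=Q[m];mu_=q.mean(0);W,v=np.linalg.eigh(np.cov(q[:,:2].T));d=v[:,1];tt=(q[:,:2]-mu_[:2])@d
print("handle",len(q),mu_,mu_[:2]+d*(tt.min()+tt.max())/2,np.ptp(tt),np.percentile(z[m],[50,95]))
# jars: compare
for n,(u,v0) in {"pepper":(210,205),"salt":(447,222),"jar":(472,275)}.items(): print(n,np.abs(t["image"][v0-15:v0+15,u-15:u+15].astype(int)-c["image"][v0-15:v0+15,u-15:u+15]).mean())
E
```

```text
C2 [466.97748086 -19.30344165  50.86176243] 40.65332086983885 [ 23.7  48.5  71.8  95.2 119.7 143.  166.9]
[23.69302462 25.18359617] [25.60789099]
disc centre est [[463.32778038 -15.59827642  52.47974621]]
handle 170 [482.27164217  81.69562903 202.37275275] [482.10086498  82.15478539] 91.17710461463844 [202.9744061  205.85018277]
pepper 6.27
salt 3.624814814814815
jar 11.782962962962962
```

Both views put the pointer at 24° (click 1) and the dial centres agree within 2 mm. The handle is at (482,82) over the plate centre (485,81). Now I'll grip and turn the dial.

```bash
python3 - <<'E'
from dial import *
from rig import bot
D=np.array([465.3,-18.3,51.2])
bot.move_gripper(68)
bot.servo_line(D+N*60,att(30),speed=100)
hit=bot.servo_line(D+N*25,att(30),speed=50,until_force=8)
s=bot.read_state();print("down",hit,s["ee_pos"],D+N*25,s["ft_force"])
if not hit:
    bot.move_gripper(40,grip_force=50)
    s=bot.read_state();print("grip",s["grip_width"],s["ft_force"],s["moment"])
    j=np.array(s["joint_positions"])
    for k in range(1,11):
        jj=j.copy();jj[5]+=np.radians(12*k);bot.move_joints(jj)
        s=bot.read_state();print(k,s["grip_width"].round(1),s["ft_force"].round(1),(s["moment"]@N).round(3))
    print(s["clock"])
E
```

```text
down False [462.61711002 -30.54722947  72.97272643] [462.52487373 -30.48805457  72.85063509] [-0.15477987  0.03101353  1.10908579]
grip 54.51877929204246 [0.27523911 2.20337458 8.84101555] [ 0.82725782 -0.18004465  0.04467943]Traceback (most recent call last):
  File "<stdin>", line 14, in <module>
AttributeError: 'float' object has no attribute 'round'
```

```bash
python3 - <<'E'
from dial import *
from rig import bot
s=bot.read_state();j=np.array(s["joint_positions"]);print(j[5],s["clock"])
for k in range(1,10):
    jj=j.copy();jj[5]+=np.radians(12*k);bot.move_joints(jj)
    s=bot.read_state();print(k,round(float(s["grip_width"]),1),s["ft_force"].round(1),round(float(s["moment"]@N),3))
bot.move_gripper(68);bot.dwell(.3)
s=bot.read_state();print(s["joint_positions"][5],s["ft_force"])
bot.servo_line(s["ee_pos"]+N*80,speed=100)
c2,st=shot(bot,"w5");print(st["clock"])
print(proj(c2,[C+34*N,C],st))
E
```

```text
-1.4137420215344034 15.9083
1 54.3 [ 1.4  2.1 -1.5] -0.039
2 53.7 [ 2.4  3.7 -1.6] -0.041
3 54.0 [ 3.   4.9 -1.8] -0.074
4 54.5 [ 3.4  3.2 -2.7] 0.023
5 54.5 [ 2.9  3.5 -1.9] -0.051
6 54.4 [ 4.4  4.  -2.8] -0.097
7 54.0 [ 5.3  2.8 -2.7] -0.082
8 54.1 [ 6.2  3.3 -4.5] -0.013
9 54.1 [ 5.6  3.  -2.7] -0.061
0.47072835107054495 [-0.27504245 -0.38117725 -0.16294616]
20.3
[[315.22449972 268.15584036]
 [315.39312571 248.23805997]]
```

View pics/w5.png

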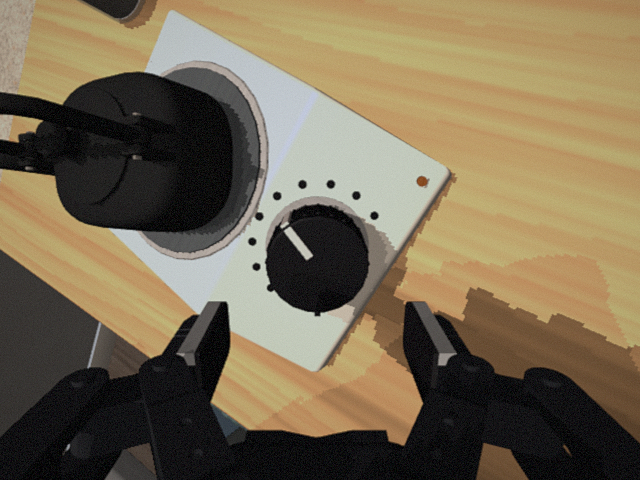

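```bash
python3 - <<'E'
from dial import *
from rig import bot
w=dict(np.load("w5.npz"));st=w
C2,r,a=centre_from_dots(w,[(257,267),(252,241),(259,216),(277,196),(303,184),(331,184),(356,195),(374,215)],st);print("C2",C2,r,a.round(1))
pt=onplane(w,[(309,258),(283,226)],34,st);print(ang(pt-C2-34*N),ang(pt-C-34*N),ang((pt[1]-pt[0])[None]))
s=bot.read_state()
bot.servo_line([s["ee_pos"][0],s["ee_pos"][1]-60,260],speed=150)
bot.move_to([300,-250,330],down(20))
t=bot.read_camera("top");np.savez("t6.npz",**t);cv2.imwrite("pics/t6.png",cv2.resize(t["image"][180:330,130:500],None,fx=2.1,fy=2.1,interpolation=2))
v=bot.read_camera("scene");cv2.imwrite("pics/s6.png",cv2.resize(v["image"][140:400,190:450],None,fx=2.2,fy=2.2,interpolation=2))
cv2.imwrite("pics/d6.png",cv2.resize(t["image"][235:310,300:365],None,fx=8,fy=8,interpolation=2))
Q=cloud(t);z=Q[...,2]
for n,(u,v0) in {"pepper":(207,197),"salt":(452,218),"jar":(473,273)}.items(): print(n,Q[v0,u],P[v0,u])
m=(z>192)&(z<212)&(abs(Q[...,0]-485)<60)&(Q[...,1]>20)&(Q[...,1]<150)
q=Q[m];mu_=q.mean(0);W,v=np.linalg.eigh(np.cov(q[:,:2].T));d=v[:,1];tt=(q[:,:2]-mu_[:2])@d
print("handle",mu_[:2]+d*(tt.min()+tt.max())/2,np.percentile(z[m],[50,95]),bot.read_state()["clock"])
E
```

```text
C2 [465.86688555 -18.91833702  50.93620062] 40.307282724439574 [ 70.5  95.4 119.2 143.2 167.9 191.7 215.2 239.1]
[139.8825836  141.91589496] [149.99164596 144.24821009] [142.52143943]
pepper [603.03479264 263.05532608 129.3842358 ] [603.27591469 263.28795738 128.6057074 ]
salt [ 601.28697337 -275.82530193  113.85796893] [ 600.93931746 -275.51700029  115.00583833]
jar [ 481.01338863 -320.48263029  121.72972788] [ 481.44848702 -321.25609042  119.29606004]
handle [482.04459532  82.4247298 ] [202.58886476 205.48525698] 22.9833
```

View pics/t6.png

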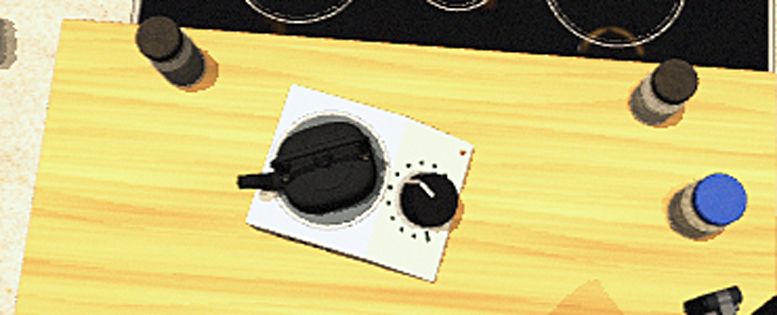

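View pics/s6.png

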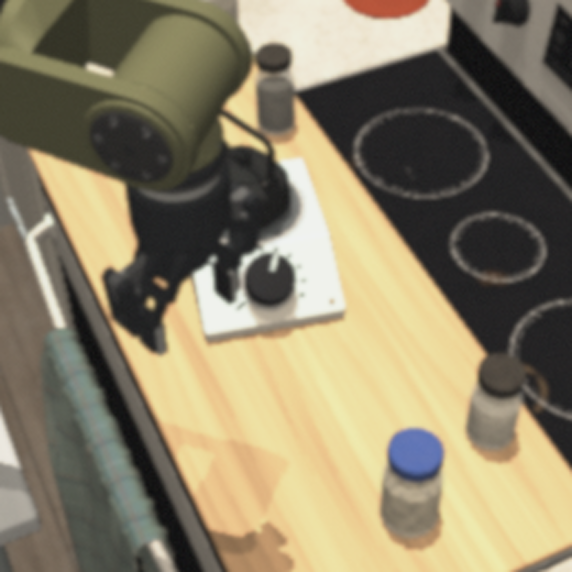

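View pics/d6.png

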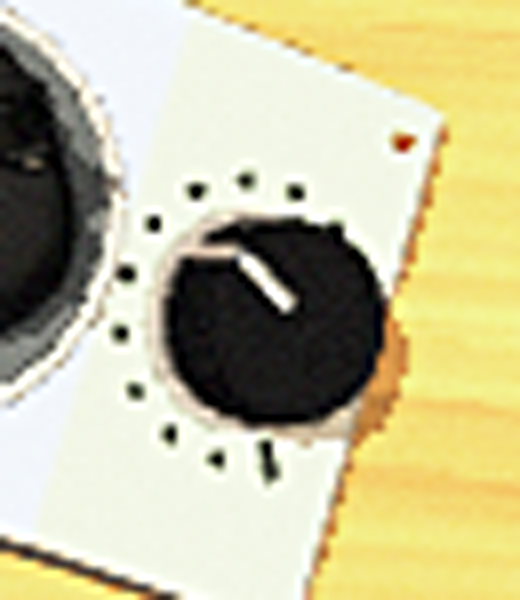

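The wrist view gives the pointer at 142–144°, against 144° for the sixth click. The teapot handle is about 3 mm from the plate's middle, the jars haven't moved and the robot is clear, so I'm handing in.

```bash
python3 - <<'E'
from dial import *
from rig import bot
t=dict(np.load("t6.npz"));f=lambda d:(np.array(d,float)+.5)/8-.5+[300,235]
pt=onplane(t,f([(293,310),(238,250)]),34);print(ang(pt-C-34*N),ang((pt[1]-pt[0])[None]))
print(bot.read_state()["ft_force"]);bot.finish_job()
E
```

```text
[141.57271885 143.50517656] [143.92626696]
[ 0.11595833 -0.06808729 -0.19885392]
the job is handed in; nothing more can be done
```

The teapot is standing on the warmer's plate and the dial is at the sixth click. I've handed the job in, with no verdict reported. I lifted the teapot by its handle, lowered it until it touched the plate, and let go. The dial started at click 1, so I turned it 120° clockwise and let go of it too.

Last checks, about 23 s into the 67 s limit:
- **Teapot:** the handle is about 3 mm from the plate's middle. Its top is about 205 mm up, which is right for standing flat on the plate.
- **Dial:** the pointer is at about 142–144° from off in both the wrist and top views, against 144° for the sixth click. One wrist estimate, using the pointer's inner end near the axis and the earlier dial centre, gave 150°. I discounted it because such a short distance from the axis gives a poor angle.
- **Jars:** the height and position readings on all three caps changed by less than 3 mm from the start, which is within depth noise.
- **Robot:** it is clear of everything, with about 0.2 N on the tool.

One script stopped on a print error after the first 12° of the dial turn. The grip held and I finished the turn from there.

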